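Hold the spring clamp open at its index

ROBOT

A 7-joint arm with a two-finger parallel gripper is mounted at the origin on a cart in front of the work surface, level with it; the furniture and walls round the work are solid. World frame = base frame: x ahead of the robot, y to its left, z up, the work surface at z = 0. Lengths are in m, angles in rad, forces in N, time in s.
With the tool pointing down it reaches from about 0.4 to 0.875 m from the base axis. Payload 19.3 kg.
Tool frame: the origin (TCP) lies midway between the tips of the shut fingers; the grasp point (between the pads) lies 19 mm behind it; x points along the fingers, y is the direction in which the jaws open and shut, and the axes are right-handed (so a half turn about x gives the same grasp; the last joint's range is limited). The gripper opens to 85 mm and grips with 20 to 120 N. Pads are 22 mm wide; open, the fingers measure 114 mm over their backs; the gripper's body (76 mm by 85 mm) begins 54 mm behind the grasp point. The pads swing forward as they close: fully open they stand 13 mm farther back than shut.
Start: joints at [1.185, 0.521, -0.036, 1.599, 0.021, 1.021, -0.113], TCP at [0.194, -0.594, 0.231] pointing down, gripper open.
Joint ranges: [-2.91, 2.91], [-0.3, 2.13], [-1.5, 1.42], [0.17, 2.43], [-1.26, 4.41], [0.16, 1.93], [-2.52, 2.52]. Speed limits (rad/s): [1.89, 1.89, 2.39, 2.39, 3.01, 3.01, 3.01].

INTERFACE

Orientations are given as [roll, pitch, yaw] about the fixed x, y, z axes, in that order (R = Rz(yaw) Ry(pitch) Rx(roll)).
In Python, from workcell import bot gives the robot as it stands. The module is installed in compiled form; this text tells all that it offers.
- The arm moves only by the tool servo_tool, never from a script. Its argument "targets" is a list of rows, each an object of numbers: "x", "y", "z": the shift along the tool's x, y, z as a fraction of full scale; "wx", "wy", "wz": the turn, a rotation vector about the tool's x, y, z as a fraction of full scale. A call has 1 to 12 rows; each row is the pose to reach, as a shift and turn from the pose measured when the call began, along the tool's axes at that moment, turning the shorter way round; what a row does not reach only later rows make up. Full scale, the value 1, is 40 cm for a shift and 360 degrees for a turn. A row lasts 1/8 s, in which the tool goes at most 62.5 mm and 10.7 degrees, less where a joint would pass 70% of its speed; a pose out of reach is approached as far as the arm can. A call with a number of a shift or a turn outside -1 to 1 is refused whole. A call with a gripper value outside its range is refused whole. "grip" is the gripper command: -1 is shut, 1 is fully open, values between are in proportion, set as the call begins (left out, the last holds). The fingers move at their own pace and stop on an object; "squeeze" is the grip in N (left out, the last holds). Time passes only in rows, so rows that repeat a pose let the fingers close. It gives the time, the measured TCP pose, the force and the opening at its end, in the units of the state.
- bot.observe(): the state, without advancing time (a new reading comes with each control period).
- bot.grab_frame(name): name is "scene" or "top" or "wrist"; returns (picture, depth): 420x560x3 uint8, red, green, blue; 420x560 float32, m along the optical axis (not along the pixel's ray), 0 where there is no reading.
- bot.get_calibration(name): a dict with "intrinsics" (3x3 intrinsics, pixels), "k1" (the pictures are not rectified: a ray, as slopes to the right and down, at radius r is drawn at 1 + k1 r^2 times it, then the intrinsics apply), "R" (3x3) and "t" (3): a world point X has camera coordinates R X + t. Camera axes: x right, y down, z forward; pixel columns grow to the right and rows downward; lengths in m; the calibration is good to about 2 mm. A picture is of the moment at which its call begins: read the wrist's pose just before it. get_calibration takes no time and is no camera call; for the wrist camera it gives the pose at the moment of the call.
- bot.job_done(): hands the job in, once; it reports no verdict.
Trained networks look in the newest picture that a camera, given by its name, has taken for a name from the list of things; names that differ only in an ending like _2 or _b are one class to them, and where a whole thing is asked for, a point or a joint stands for the part that bears it (a point fixed in the world has none). Each returns a list of dicts, best first, with "confidence" (0 to 1); they miss things now and then, are a little off and sometimes report something else, mostly with a low value. They report only what shows in the picture. A call takes as long as a camera call.
- bot.trace(camera, target): "mask" (420x560 bool, what is visible of it) and "pixel" ([column, row] in pixels, amid what is visible of it).
The state is a dict: "clock": time; "qpos": joint angles; "qd": joint speeds; "joint_efforts": joint torques, N m; "position": TCP position; "tool_rot": TCP orientation; "force": force on the tool from outside, world axes, zero at the start; "moment": the same for the moment, N m; "grip_width": finger opening in m.
Only numpy, scipy, OpenCV 4.12 (cv2) and the standard library are available. Lean on these libraries where they do the work, as an engineer would, in place of code of your own. Each camera call takes 0.05 s, during which the arm holds its last target. There are 200 camera calls.

TASK

The specimen clamp on the bench has to be held open for loading, but a small bottle has been left standing on its bed, in the way of the sliding jaw. With the jaw still shut, lift the bottle out and stand it upright on the steel tray beside the clamp; then pull the jaw back by its grip bar, against its spring, until its pointer is opposite the index rider on the edge of the bed (within the width of the rider), and finish holding it there: do not let go at the end. Do not shift the rider, the other bottle already in the tray, the beaker or the matchbox.

Things in the scene. Friction and masses are not known exactly. Their poses are not given: they have to be found in the camera images.
- clamp: specimen clamp fixed to the bench. Grey bed 100 mm wide, x = -130 to 100 mm, top z = 10 mm; fixed jaw at the +x end, low rod block at the -x end (top 28 mm), two 8 mm guide rods at y = +-29 mm (tops 21 mm); jaw tops 46 mm. Origin on the bench under the bed; x along the slide to the fixed jaw (away from the robot, within 0.3 rad), y left, z up
- jaw (a joint): travel of the sliding jaw in m, 0 = shut against the fixed jaw, growing as it is pulled along the clamp's -x (towards the robot), end stop at 0.085. A spring always pulls it shut: about 3.2 N at 0, plus 0.8 N per 10 mm, so 6 to 9 N at the rider; it snaps shut if let go. It opens only along the slide
- handle (a point): middle of the black grip bar, moves with the jaw: 14 mm thick along the slide, 60 mm long across it (y), 24 mm high, top 93 mm above the bench (this point 81), on two 10 mm posts at y = +-22 mm. Shut, it is at x = -20 mm in the clamp's frame. Below is the carriage plate (top 26 mm), whose front edge is 15 mm nearer the robot. Axes as the clamp's
- pointer (a point): tip of the small dark pointer, 4 mm wide, on the left (+y) side of the sliding jaw's carriage, 19 mm above the bench; it moves with the jaw. Axes as the clamp's
- rider (a joint): position of the index rider in m along the clamp's -x from the pointer's shut position: the pointer is exactly opposite the rider's middle when joint jaw equals this value. Between 0.040 and 0.070; the rider stays where it is unless pushed (12 N)
- mark (a point): middle of the index rider, a small upright steel block 12 mm along the slide, 6 mm thick, top 30 mm above the bench with a dark line across its top, clipped on the left (+y) edge of the clamp's bed. The point is on the side that faces the pointer, 19 mm above the bench. Axes as the clamp's
- bottle: small upright reagent bottle with black screw cap, 27 mm in diameter, 58 mm high, 32 to 63 g, standing on the clamp's bed between the guide rods, in front of the sliding jaw. Origin at the centre of its underside, z up along the bottle
- tray: shallow steel tray on the open bench to the left of the clamp, nearest the robot (not the one at the back), fixed, 169 mm along its x, 249 mm along its y, rim 22 mm high. Origin on the bench under its middle; floor 2 mm thick, flat from x = -65 to 65 and y = -105 to 105 mm. The half towards its -y (towards the clamp) is empty
- tray_bottle: bystander: a second reagent bottle of the same shape, 27 mm in diameter, 58 mm high, already standing in the tray's +y half (loose). Origin at the centre of its underside
- beaker: bystander: glass beaker 62 x 66 x 78 mm, loose, to the right of the clamp. Origin at its underside
- matchbox: bystander: matchbox 36 x 64 x 14 mm, loose, to the right of the clamp. Origin at its underside

How it is judged:
By the outcome, as a careful person would: the job done as asked, in the order asked, and still so for the second after the job is handed in, while the arm keeps its last pose, push and grip.
It also fails if it takes over 53 s, if anything falls off the work surface, if the arm or the gripper's body presses on something with over 40 N, if the wrist force passes 120 N, or if a joint passes its speed limit or range.

## Working session

There is one attempt and no reset: what is moved stays moved. The work goes in short steps, Python scripts to look and compute and a tool call to move; the robot and the scene stay as the last step left them, time stands still between calls to the robot, and variables do not carry over. Pictures are saved under pics/ and viewed, on a budget of 10 in all, crops included, one or two more only if the job needs it, and the job is handed in when it is done.

Besides the shell and the picture viewer there is one more tool, called after "Call:" by a JSON object that holds its "fn" and its "kwargs". servo_tool: Moves the arm, as the interface text tells. Shift numbers are shares of 40 cm and turn numbers shares of 360 degrees, none past 1 either way. Its arguments: {"type":"object","properties":{"targets":{"type":"array"},"grip":{"type":"number"},"squeeze":{"type":"number"}},"required":["targets"]}

```bash
mkdir -p pics; cat > h.py <<'E'
import numpy as np, cv2
from scipy.spatial.transform import Rotation as Ro
from workcell import bot
def pts(cam, depth, mask=None):
    c=bot.get_calibration(cam); K=np.array(c["intrinsics"]); k1=c["k1"]
    v,u=np.nonzero((depth>0) if mask is None else (mask&(depth>0)))
    p=np.stack([u,v],1).astype(np.float64)
    xy=cv2.undistortPoints(p.reshape(-1,1,2),K,np.array([k1,0,0,0,0.]))[:,0]
    z=depth[v,u].astype(float)
    P=np.c_[xy*z[:,None],z]
    return (P-np.array(c["t"]))@np.array(c["R"]), p
def proj(cam,X):
    c=bot.get_calibration(cam);K=np.array(c["intrinsics"])
    Y=np.atleast_2d(X)@np.array(c["R"]).T+np.array(c["t"])
    s=Y[:,:2]/Y[:,2:]; s=s*(1+c["k1"]*(s**2).sum(1,keepdims=True))
    return s@K[:2,:2].T+K[:2,2]
def save(n,im): cv2.imwrite("pics/"+n+".png",cv2.cvtColor(im,cv2.COLOR_RGB2BGR))
def rot(s): 
    r=np.array(s["tool_rot"]); return r if r.shape==(3,3) else Ro.from_euler("xyz",r).as_matrix()
def rel(s,pos,R):
    R0=rot(s); d=R0.T@(np.array(pos)-np.array(s["position"])); w=Ro.from_matrix(R0.T@R).as_rotvec()
    return np.round(d/0.4,4), np.round(w/(2*np.pi),4)
E
python3 - <<'E'
from h import *
s=bot.observe(); print({k:np.round(v,3).tolist() for k,v in s.items()})
for cam in ("top","scene"):
    im,d=bot.grab_frame(cam); save(cam+"0",im)
    for n in ("clamp","handle","pointer","mark","bottle","tray","tray_bottle","beaker","matchbox"):
        for r in bot.trace(cam,n)[:2]:
            P,_=pts(cam,d,r["mask"])
            if len(P): print(cam,n,round(r["confidence"],2),np.round(r["pixel"]),len(P),np.round(np.percentile(P,[3,50,97],axis=0),3).tolist())
print(bot.observe()["clock"])
E
```

```text
{'clock': 0.0, 'qpos': [1.185, 0.522, -0.036, 1.6, 0.021, 1.021, -0.113], 'qd': [-0.002, 0.0, -0.001, 0.001, 0.0, 0.001, -0.001], 'joint_efforts': [0.001, -92.712, 1.98, -36.993, 0.018, 0.008, 0.0], 'position': [0.194, -0.594, 0.231], 'tool_rot': [-1.506, 1.57, 1.951], 'force': [-0.286, -0.179, -0.47], 'moment': [0.021, -0.044, -0.03], 'grip_width': 0.086}
top clamp 0.72 [306. 214.] 2343 [[0.423, -0.175, 0.005], [0.526, -0.121, 0.02], [0.632, -0.07, 0.09]]
top handle 0.72 [306. 201.] 721 [[0.512, -0.153, 0.019], [0.555, -0.118, 0.03], [0.597, -0.085, 0.095]]
top pointer 0.75 [309. 206.] 740 [[0.512, -0.154, 0.019], [0.555, -0.119, 0.03], [0.598, -0.087, 0.095]]
top mark 0.29 [309. 204.] 768 [[0.512, -0.154, 0.018], [0.557, -0.119, 0.03], [0.599, -0.084, 0.095]]
top tray 0.61 [204. 222.] 4461 [[0.428, 0.083, -0.004], [0.506, 0.198, 0.005], [0.585, 0.314, 0.027]]
top beaker 0.75 [387. 193.] 387 [[0.554, -0.385, 0.021], [0.586, -0.36, 0.032], [0.61, -0.328, 0.081]]
top beaker 0.24 [174. 215.] 70 [[0.502, 0.263, 0.014], [0.512, 0.271, 0.05], [0.523, 0.282, 0.064]]
top matchbox 0.5 [382. 
[... 333 characters left out ...]
08, -0.156, 0.012], [0.543, -0.113, 0.029], [0.595, -0.083, 0.093]]
scene pointer 0.71 [299. 212.] 695 [[0.51, -0.159, 0.017], [0.549, -0.114, 0.029], [0.599, -0.083, 0.093]]
scene mark 0.62 [299. 227.] 37 [[0.496, -0.081, 0.011], [0.5, -0.076, 0.019], [0.509, -0.067, 0.033]]
scene bottle 0.42 [319. 220.] 184 [[0.457, -0.214, -0.0], [0.466, -0.126, 0.039], [0.534, -0.117, 0.07]]
scene tray 0.7 [222. 273.] 4285 [[0.426, 0.08, -0.001], [0.512, 0.19, 0.003], [0.584, 0.312, 0.023]]
scene beaker 0.62 [335. 176.] 425 [[0.551, -0.389, 0.01], [0.571, -0.344, 0.055], [0.609, -0.329, 0.078]]
scene matchbox 0.6 [361. 198.] 110 [[0.439, -0.374, 0.001], [0.459, -0.349, 0.013], [0.483, -0.329, 0.017]]
1.0
```

View pics/top0.png

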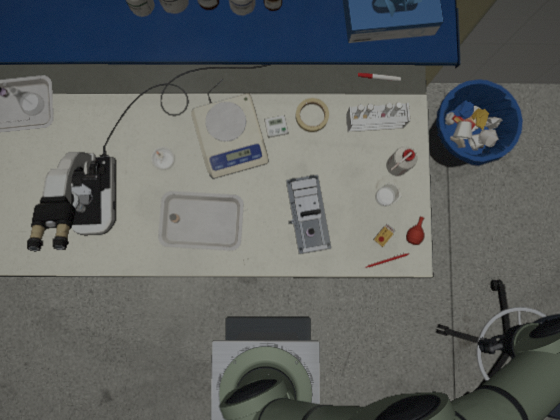

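View pics/scene0.png

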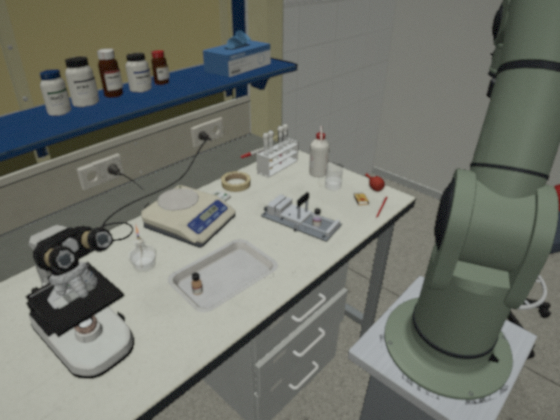

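The top view shows the clamp at px (308,214), nearly aligned with world x, with the bottle near its lower end at about (311,231). The near tray is at (203,220) with its bottle at the far left. The scene view agrees and also shows the rider, roughly at world (0.50,-0.075). Next I work out a close viewing pose.

```bash
cat >> h.py <<'E'
def down(yaw): # tool x down, tool y along clamp-y at given yaw
    y=np.array([-np.sin(yaw),np.cos(yaw),0]); x=np.array([0,0,-1.]); return np.c_[x,y,np.cross(x,y)]
E
python3 - <<'E'
from h import *
s=bot.observe(); R=rot(s); print(R.round(3))
c=bot.get_calibration("wrist"); Rc=np.array(c["R"]); print("cam pos",-Rc.T@c["t"],"axis",Rc[2], "in tool", R.T@(-Rc.T@c["t"]-s["position"]), R.T@Rc[2])
for yaw in (0.1,0.1+np.pi,0.1+np.pi/2,0.1-np.pi/2):
    print(yaw,rel(s,[0.42,-0.12,0.30],down(yaw)))
E
```

```text
[[-0.     0.311 -0.951]
 [-0.    -0.951 -0.311]
 [-1.    -0.     0.   ]]
cam pos [ 0.26464579 -0.57066132  0.37423802] axis [-0.27485377 -0.0899192  -0.95727214] in tool [-0.1429427  -0.00037193 -0.07433117] [9.57274579e-01 9.97649790e-05 2.89180516e-01]
0.1 (array([-0.1718, -0.9512, -0.905 ]), array([-0.4656, -0.    ,  0.    ]))
3.241592653589793 (array([-0.1718, -0.9512, -0.905 ]), array([0.0344, 0.    , 0.    ]))
1.6707963267948966 (array([-0.1718, -0.9512, -0.905 ]), array([ 0.2844,  0.    , -0.    ]))
-1.4707963267948965 (array([-0.1718, -0.9512, -0.905 ]), array([-0.2156,  0.    ,  0.    ]))
```

Call:
{"fn": "servo_tool", "kwargs": {"targets": [{"x": -0.07, "y": -0.09, "z": -0.1, "wx": 0.004}, {"x": -0.07, "y": -0.2, "z": -0.22, "wx": 0.008}, {"x": -0.07, "y": -0.31, "z": -0.34, "wx": 0.012}, {"x": -0.07, "y": -0.42, "z": -0.46, "wx": 0.016}, {"x": -0.07, "y": -0.53, "z": -0.58, "wx": 0.02}, {"x": -0.07, "y": -0.64, "z": -0.7, "wx": 0.024}, {"x": -0.07, "y": -0.75, "z": -0.82, "wx": 0.028}, {"x": -0.07, "y": -0.84, "z": -0.93, "wx": 0.032}, {"x": -0.07, "y": -0.88, "z": -0.98, "wx": 0.034}, {"x": -0.07, "y": -0.88, "z": -0.98, "wx": 0.034}, {"x": -0.07, "y": -0.88, "z": -0.98, "wx": 0.034}]}}

```text
$.targets[0]: bad value
```

```bash
python3 - <<'E'
from h import *
s=bot.observe(); print(np.round(s["qpos"],3),s["position"],s["force"]); print(rot(s).round(3))
im,d=bot.grab_frame("wrist"); save("w1",im); np.save("w1d.npy",d)
for n in ("clamp","handle","pointer","mark","bottle"):
    for r in bot.trace("wrist",n)[:2]:
        P,_=pts("wrist",d,r["mask"])
        if len(P): print(n,round(r["confidence"],2),np.round(r["pixel"]),len(P),np.round(np.percentile(P,[3,50,97],axis=0),3).tolist())
P,_=pts("wrist",d)
def fit(zlo,zhi,name,box):
    m=(P[:,2]>zlo)&(P[:,2]<zhi)&(P[:,0]>box[0])&(P[:,0]<box[1])&(P[:,1]>box[2])&(P[:,1]<box[3])
    Q=P[m]
    if len(Q)<20: print(name,len(Q)); return
    (c,sz,a)=cv2.minAreaRect(Q[:,:2].astype(np.float32)*1000); print(name,len(Q),np.round(c,1),np.round(sz,1),round(a,2),"z",np.median(Q[:,2]).round(4))
fit(.086,.1,"handle top",(.48,.60,-.2,-.05))
fit(.058,.076,"bottle top",(.43,.5,-.16,-.09))
fit(.038,.056,"jaw tops",(.5,.7,-.2,-.05))
E
```

```text
[ 1.185  0.521 -0.036  1.599  0.021  1.021 -0.113] [ 0.19410562 -0.59410329  0.23129595] [ 0.16702137  0.18181664 -0.63515842]
[[-0.     0.311 -0.951]
 [-0.    -0.951 -0.311]
 [-1.    -0.     0.   ]]
handle top 0
bottle top 0
jaw tops 0
```

View pics/w1.png

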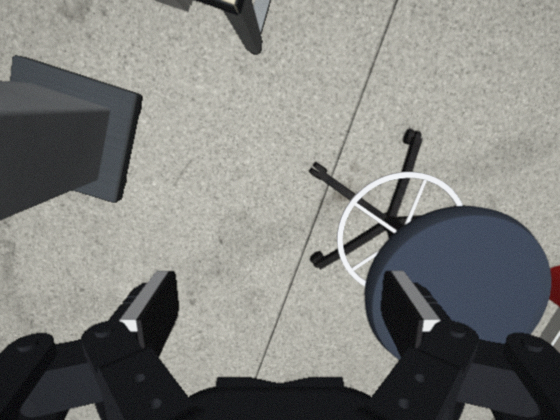

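The call was refused, so the arm has not moved and the wrist picture shows only the floor and a stool. I'll resend with all six numbers in each row.

Call:
{"fn": "servo_tool", "kwargs": {"targets": [{"x": -0.07, "y": -0.09, "z": -0.1, "wx": 0.004, "wy": 0, "wz": 0}, {"x": -0.07, "y": -0.2, "z": -0.22, "wx": 0.008, "wy": 0, "wz": 0}, {"x": -0.07, "y": -0.31, "z": -0.34, "wx": 0.012, "wy": 0, "wz": 0}, {"x": -0.07, "y": -0.42, "z": -0.46, "wx": 0.016, "wy": 0, "wz": 0}, {"x": -0.07, "y": -0.53, "z": -0.58, "wx": 0.02, "wy": 0, "wz": 0}, {"x": -0.07, "y": -0.64, "z": -0.7, "wx": 0.024, "wy": 0, "wz": 0}, {"x": -0.07, "y": -0.75, "z": -0.82, "wx": 0.028, "wy": 0, "wz": 0}, {"x": -0.07, "y": -0.84, "z": -0.93, "wx": 0.032, "wy": 0, "wz": 0}, {"x": -0.07, "y": -0.88, "z": -0.98, "wx": 0.034, "wy": 0, "wz": 0}, {"x": -0.07, "y": -0.88, "z": -0.98, "wx": 0.034, "wy": 0, "wz": 0}, {"x": -0.07, "y": -0.88, "z": -0.98, "wx": 0.034, "wy": 0, "wz": 0}]}}

```text
clock: 2.68
position: [0.457, -0.1384, 0.2593]
tool_rot: [0.532, 1.57, -2.508]
force: [-0.6, -0.6, 0.1]
grip_width: 0.0854
```

```bash
cat > look.py <<'E'
from h import *
import sys
s=bot.observe(); print(np.round(s["qpos"],3),s["position"],s["force"],s["clock"]); print(rot(s).round(3))
im,d=bot.grab_frame("wrist"); save(sys.argv[1],im); np.save(sys.argv[1]+"d.npy",d)
for n in sys.argv[2:]:
    for r in bot.trace("wrist",n)[:2]:
        P,_=pts("wrist",d,r["mask"])
        if len(P): print(n,round(r["confidence"],2),np.round(r["pixel"]),len(P),np.round(np.percentile(P,[3,50,97],axis=0),3).tolist())
P,_=pts("wrist",d)
def fit(zlo,zhi,name,box):
    m=(P[:,2]>zlo)&(P[:,2]<zhi)&(P[:,0]>box[0])&(P[:,0]<box[1])&(P[:,1]>box[2])&(P[:,1]<box[3])
    Q=P[m]
    if len(Q)<20: print(name,len(Q)); return
    (c,sz,a)=cv2.minAreaRect(Q[:,:2].astype(np.float32)*1000); print(name,len(Q),np.round(c,1),np.round(sz,1),round(a,2),"z",np.median(Q[:,2]).round(4))
fit(.088,.1,"handle top",(.48,.60,-.2,-.05))
fit(.062,.076,"bottle top",(.43,.5,-.16,-.09))
fit(.041,.052,"jaw tops",(.5,.7,-.2,-.05))
E
python3 look.py w2 clamp handle pointer mark bottle
```

```text
[ 0.364  0.261 -0.236  1.933  0.074  0.956 -1.375] [ 0.45702394 -0.13835044  0.25925637] [-0.61131419 -0.60005442  0.08502282] 2.675
[[-0.     0.102 -0.995]
 [-0.    -0.995 -0.102]
 [-1.     0.     0.   ]]
clamp 0.91 [276.  95.] 19008 [[0.426, -0.18, 0.009], [0.538, -0.127, 0.025], [0.619, -0.074, 0.092]]
handle 0.69 [277.  74.] 7023 [[0.514, -0.155, 0.025], [0.561, -0.123, 0.028], [0.599, -0.088, 0.094]]
pointer 0.95 [275.  74.] 6943 [[0.514, -0.155, 0.025], [0.561, -0.123, 0.028], [0.599, -0.088, 0.094]]
mark 0.62 [228. 127.] 143 [[0.501, -0.083, 0.012], [0.506, -0.079, 0.022], [0.511, -0.069, 0.032]]
bottle 0.65 [274. 164.] 630 [[0.463, -0.143, 0.011], [0.476, -0.131, 0.061], [0.486, -0.119, 0.069]]
handle top 1110 [ 525.3 -128. ] [14.  59.3] 9.8 z 0.0925
bottle top 311 [ 473.  -131.5] [18.5 18.5] 4.78 z 0.0682
jaw tops 3869 [ 600.7 -113.8] [44.8 74.2] 5.59 z 0.0463
```

View pics/w2.png

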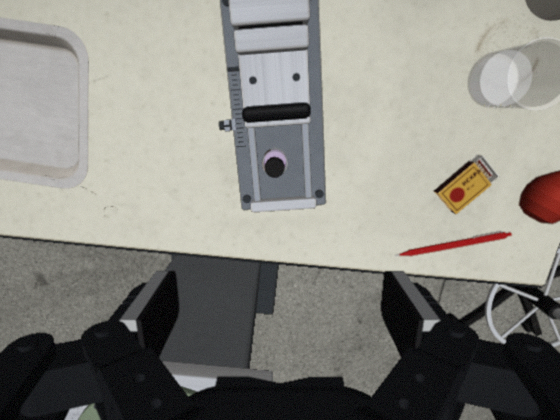

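The close view shows the handle bar at px (276,112), the rider at (227,126), the bottle cap at (275,166) and the tray on the left. The handle measures 14 x 59 mm with its top at 92.5 mm, and the cap top is at 68 mm, both as they should be. The clamp yaw is about 0.17. I'll go down on the bottle.

Call:
{"fn": "servo_tool", "kwargs": {"targets": [{"x": 0.1, "y": -0.012, "z": -0.0415, "wx": -0.011, "wy": 0, "wz": 0}, {"x": 0.2, "y": -0.012, "z": -0.0415, "wx": -0.011, "wy": 0, "wz": 0}, {"x": 0.3, "y": -0.012, "z": -0.0415, "wx": -0.011, "wy": 0, "wz": 0}, {"x": 0.4, "y": -0.012, "z": -0.0415, "wx": -0.011, "wy": 0, "wz": 0}, {"x": 0.48, "y": -0.012, "z": -0.0415, "wx": -0.011, "wy": 0, "wz": 0}, {"x": 0.54, "y": -0.012, "z": -0.0415, "wx": -0.011, "wy": 0, "wz": 0}, {"x": 0.575, "y": -0.012, "z": -0.0415, "wx": -0.011, "wy": 0, "wz": 0}, {"x": 0.5875, "y": -0.012, "z": -0.0415, "wx": -0.011, "wy": 0, "wz": 0}, {"x": 0.5875, "y": -0.012, "z": -0.0415, "wx": -0.011, "wy": 0, "wz": 0}, {"x": 0.5875, "y": -0.012, "z": -0.0415, "wx": -0.011, "wy": 0, "wz": 0}], "grip": 1}}

```text
clock: 4.22
position: [0.4736, -0.1321, 0.0251]
tool_rot: [2.675, 1.57, -0.297]
force: [-0.8, 0.7, -0.1]
grip_width: 0.0854
```

Pose as planned. Close gently.

Call:
{"fn": "servo_tool", "kwargs": {"targets": [{"x": 0, "y": 0, "z": 0, "wx": 0, "wy": 0, "wz": 0}, {"x": 0, "y": 0, "z": 0, "wx": 0, "wy": 0, "wz": 0}, {"x": 0, "y": 0, "z": 0, "wx": 0, "wy": 0, "wz": 0}, {"x": 0, "y": 0, "z": 0, "wx": 0, "wy": 0, "wz": 0}, {"x": 0, "y": 0, "z": 0, "wx": 0, "wy": 0, "wz": 0}, {"x": 0, "y": 0, "z": 0, "wx": 0, "wy": 0, "wz": 0}, {"x": 0, "y": 0, "z": 0, "wx": 0, "wy": 0, "wz": 0}, {"x": 0, "y": 0, "z": 0, "wx": 0, "wy": 0, "wz": 0}], "grip": -1, "squeeze": 30}}

```text
clock: 5.22
position: [0.4737, -0.1321, 0.0253]
tool_rot: [2.611, 1.569, -0.36]
force: [-1.0, 0.2, 5.7]
grip_width: 0.0254
```

Call:
{"fn": "servo_tool", "kwargs": {"targets": [{"x": -0.01, "y": 0, "z": 0, "wx": 0, "wy": 0, "wz": 0}, {"x": -0.03, "y": 0, "z": 0, "wx": 0, "wy": 0, "wz": 0}, {"x": -0.05, "y": 0, "z": 0, "wx": 0, "wy": 0, "wz": 0}, {"x": -0.05, "y": 0, "z": 0, "wx": 0, "wy": 0, "wz": 0}]}}

```text
clock: 5.72
position: [0.4741, -0.1322, 0.046]
tool_rot: [2.707, 1.568, -0.265]
force: [0.4, -0.6, -1.0]
grip_width: 0.0255
```

```bash
python3 look.py w3 bottle
```

```text
[ 0.284  0.616 -0.175  2.072  0.226  0.468 -1.463] [ 0.47406632 -0.13221738  0.04603977] [ 0.37075351 -0.58478892 -0.98745169] 5.725
[[ 0.003  0.169 -0.986]
 [-0.001 -0.986 -0.169]
 [-1.     0.001 -0.002]]
bottle 0.91 [279. 298.] 6313 [[0.466, -0.143, 0.036], [0.48, -0.131, 0.07], [0.486, -0.12, 0.089]]
handle top 12156 [ 507.8 -132.2] [55.5 87.1] 0.21 z 0.0922
bottle top 3321 [ 474.6 -131.4] [24.  53.2] 8.09 z 0.0679
jaw tops 3189 [ 556.1 -122. ] [58.9 69.9] 9.54 z 0.0449
```

View pics/w3.png

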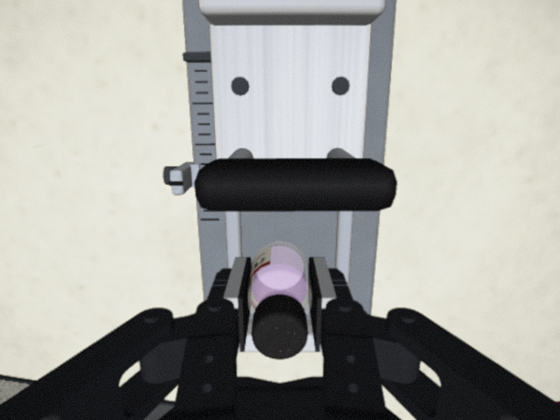

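The bottle is held upright between the pads, with its cap at (280,325) and 21 mm higher than before, so it is lifted. The same view gives the pointer at (195,57) and the rider at (178,180), so I measure both now.

```bash
python3 - <<'E'
from h import *
im,_=bot.grab_frame("wrist"); d=np.load("w3d.npy"); g=im.mean(2)
a=0.17; ax=np.array([np.cos(a),np.sin(a)])
P,p=pts("wrist",d); rel_=P[:,:2]-[0.5253,-0.128]; cx=rel_@ax*1000-20; cy=(rel_@[-ax[1],ax[0]])*1000; G=g[p[:,1].astype(int),p[:,0].astype(int)]
def st(n,m): print(n,m.sum(),"cx",np.percentile(cx[m],[3,25,50,75,97]).round(1),"cy",np.percentile(cy[m],[3,50,97]).round(1),"z",np.percentile(P[m,2]*1000,[3,50,97]).round(1))
U,V=p.T
st("pointer",(U>182)&(U<209)&(V>45)&(V<68)&(G<70))
st("rider top",(U>160)&(U<196)&(V>160)&(V<200)&(P[:,2]>.027)&(P[:,2]<.034))
st("rider all",(U>160)&(U<190)&(V>160)&(V<200)&(P[:,2]>.012)&(P[:,2]<.034))
for m in bot.trace("wrist","mark")[:1]: print(m["confidence"],m["pixel"]); mm=m["mask"][V.astype(int),U.astype(int)]; st("mask",mm); st("mask top",mm&(P[:,2]>.027))
bed=(P[:,2]>.006)&(P[:,2]<.013)&(abs(cy)<60)
for lo in (-60,-30,0,30): 
    m=bed&(cx>lo)&(cx<lo+15); print(lo,m.sum(),np.percentile(cy[m],[1,99]).round(1))
s=bot.observe(); print(s["clock"])
print("tray bottle etc: rel to (0.506,0.145,0.17)",rel(s,[0.506,0.145,0.17],rot(s)))
c=cv2.resize(im[30:220,140:300],None,fx=4,fy=3.15,interpolation=cv2.INTER_CUBIC); save("w3c",c)
E
```

```text
pointer 222 cx [22.3 23.1 24.  24.9 25.7] cy [36.9 42.1 47. ] z [20.1 21.3 22.6]
rider top 330 cx [-37.  -34.4 -31.4 -28.7 -26.1] cy [50.4 53.  56.1] z [27.3 29.2 30.8]
rider all 663 cx [-36.7 -33.6 -30.6 -27.9 -25.8] cy [50.3 52.8 63.8] z [12.9 26.9 30.5]
0.57 [178.5, 177.3]
mask 912 cx [-36.7 -33.1 -29.9 -27.3 -25.7] cy [47.4 51.9 64. ] z [-0.4 19.3 30.4]
mask top 330 cx [-37.  -34.4 -31.4 -28.7 -26.1] cy [50.4 53.  56.1] z [27.3 29.2 30.8]
-60 2322 [-48.2  49.4]
-30 1000 [-49.1  57.6]
0 1475 [-48.7  50. ]
30 1592 [-48.8  49.9]
5.925
tray bottle etc: rel to (0.506,0.145,0.17) (array([-0.3124, -0.6688, -0.1975]), array([0., 0., 0.]))
```

View pics/w3c.png

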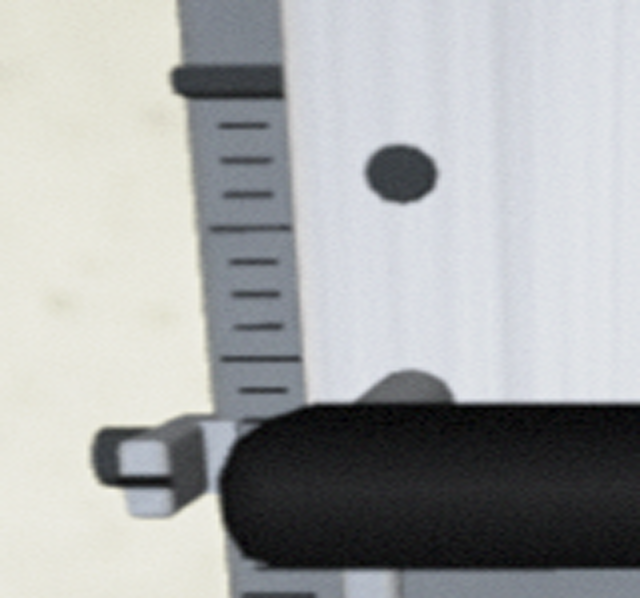

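The crop shows the pointer, the scale, and the rider with its line just left of the bar. Rider minus pointer is about 55.5 mm, inside the 40–70 mm range. Both bed edges sit at ±49 mm, which confirms the axis and yaw. I now carry the bottle to the tray.

Call:
{"fn": "servo_tool", "kwargs": {"targets": [{"x": -0.1, "y": 0, "z": 0, "wx": 0, "wy": 0, "wz": 0}, {"x": -0.2, "y": -0.04, "z": -0.02, "wx": 0, "wy": 0, "wz": 0}, {"x": -0.235, "y": -0.14, "z": -0.04, "wx": 0, "wy": 0, "wz": 0}, {"x": -0.235, "y": -0.25, "z": -0.07, "wx": 0, "wy": 0, "wz": 0}, {"x": -0.235, "y": -0.36, "z": -0.1, "wx": 0, "wy": 0, "wz": 0}, {"x": -0.235, "y": -0.47, "z": -0.14, "wx": 0, "wy": 0, "wz": 0}, {"x": -0.235, "y": -0.57, "z": -0.17, "wx": 0, "wy": 0, "wz": 0}, {"x": -0.235, "y": -0.645, "z": -0.19, "wx": 0, "wy": 0, "wz": 0}, {"x": -0.235, "y": -0.675, "z": -0.2, "wx": 0, "wy": 0, "wz": 0}, {"x": -0.235, "y": -0.681, "z": -0.2, "wx": 0, "wy": 0, "wz": 0}, {"x": -0.235, "y": -0.681, "z": -0.2, "wx": 0, "wy": 0, "wz": 0}]}}

```text
clock: 7.3
position: [0.5061, 0.1488, 0.1389]
tool_rot: [2.044, 1.569, -0.929]
force: [-0.6, -0.5, -0.5]
grip_width: 0.026
```

```bash
python3 - <<'E'
from h import *
s=bot.observe(); print(np.round(s["qpos"],2),s["position"],s["force"],s["grip_width"],s["clock"]); print(rot(s).round(4))
im,d=bot.grab_frame("scene")
for n in ("tray","tray_bottle"):
    for r in bot.trace("scene",n)[:3]:
        P,_=pts("scene",d,r["mask"])
        if len(P): print(n,round(r["confidence"],2),np.round(r["pixel"]),len(P),np.round(np.percentile(P,[3,50,97],axis=0),3).tolist())
im,d=bot.grab_frame("wrist"); save("w4",im)
P,p=pts("wrist",d); m=(abs(P[:,0]-.506)<.06)&(abs(P[:,1]-.15)<.05)&(P[:,2]<.03); print("floor z",np.median(P[m,2]))
E
```

```text
[-0.21  0.5  -0.25  1.93  0.18  0.73 -1.97] [0.50613427 0.14877345 0.13892405] [-0.59102055 -0.46204196 -0.46389135] 0.02595338094420283 7.3
[[ 8.000e-04  1.681e-01 -9.858e-01]
 [-1.100e-03 -9.858e-01 -1.681e-01]
 [-1.000e+00  1.200e-03 -6.000e-04]]
tray 0.95 [222. 271.] 4257 [[0.426, 0.08, -0.001], [0.513, 0.188, 0.003], [0.584, 0.312, 0.023]]
tray 0.63 [196. 283.] 234 [[0.499, 0.261, 0.002], [0.506, 0.278, 0.035], [0.544, 0.288, 0.06]]
tray_bottle 0.76 [196. 283.] 238 [[0.499, 0.26, 0.001], [0.506, 0.278, 0.035], [0.544, 0.288, 0.06]]
tray_bottle 0.24 [299. 210.] 772 [[0.507, -0.186, 0.002], [0.545, -0.114, 0.029], [0.599, -0.083, 0.093]]
floor z 0.0015098211011359843
```

Call:
{"fn": "servo_tool", "kwargs": {"targets": [{"x": 0.09, "y": 0, "z": 0, "wx": 0, "wy": 0, "wz": 0}, {"x": 0.18, "y": 0, "z": 0, "wx": 0, "wy": 0, "wz": 0}, {"x": 0.24, "y": 0, "z": 0, "wx": 0, "wy": 0, "wz": 0}, {"x": 0.275, "y": 0, "z": 0, "wx": 0, "wy": 0, "wz": 0}, {"x": 0.29, "y": 0, "z": 0, "wx": 0, "wy": 0, "wz": 0}, {"x": 0.298, "y": 0, "z": 0, "wx": 0, "wy": 0, "wz": 0}, {"x": 0.302, "y": 0, "z": 0, "wx": 0, "wy": 0, "wz": 0}, {"x": 0.302, "y": 0, "z": 0, "wx": 0, "wy": 0, "wz": 0}, {"x": 0.302, "y": 0, "z": 0, "wx": 0, "wy": 0, "wz": 0}]}}

```text
clock: 8.62
position: [0.5066, 0.149, 0.0186]
tool_rot: [2.643, 1.569, -0.329]
force: [-0.5, -0.6, -1.1]
grip_width: 0.0256
```

Call:
{"fn": "servo_tool", "kwargs": {"targets": [{"x": 0.003, "y": 0, "z": 0, "wx": 0, "wy": 0, "wz": 0}, {"x": 0.005, "y": 0, "z": 0, "wx": 0, "wy": 0, "wz": 0}, {"x": 0.005, "y": 0, "z": 0, "wx": 0, "wy": 0, "wz": 0}]}}

```text
clock: 9.0
position: [0.5068, 0.1491, 0.0169]
tool_rot: [2.726, 1.569, -0.247]
force: [-0.8, -0.3, 6.6]
grip_width: 0.0258
```

Contact (6.6 N). Release partly, then rise.

Call:
{"fn": "servo_tool", "kwargs": {"targets": [{"x": 0, "y": 0, "z": 0, "wx": 0, "wy": 0, "wz": 0}, {"x": 0, "y": 0, "z": 0, "wx": 0, "wy": 0, "wz": 0}, {"x": 0, "y": 0, "z": 0, "wx": 0, "wy": 0, "wz": 0}, {"x": 0, "y": 0, "z": 0, "wx": 0, "wy": 0, "wz": 0}, {"x": 0, "y": 0, "z": 0, "wx": 0, "wy": 0, "wz": 0}, {"x": 0, "y": 0, "z": 0, "wx": 0, "wy": 0, "wz": 0}], "grip": 0.6}}

```text
clock: 9.75
position: [0.5067, 0.1491, 0.0169]
tool_rot: [2.71, 1.569, -0.263]
force: [0.2, 0.4, 0.6]
grip_width: 0.0683
```

Call:
{"fn": "servo_tool", "kwargs": {"targets": [{"x": -0.03, "y": 0, "z": 0, "wx": 0, "wy": 0, "wz": 0}, {"x": -0.1, "y": 0, "z": 0, "wx": 0, "wy": 0, "wz": 0}, {"x": -0.2, "y": 0, "z": 0, "wx": 0, "wy": 0, "wz": 0}, {"x": -0.3, "y": 0, "z": 0, "wx": 0, "wy": 0, "wz": 0}, {"x": -0.4, "y": 0, "z": 0, "wx": 0, "wy": 0, "wz": 0}, {"x": -0.45, "y": 0, "z": 0, "wx": 0, "wy": 0, "wz": 0}, {"x": -0.45, "y": 0, "z": 0, "wx": 0, "wy": 0, "wz": 0}]}}

```text
clock: 10.62
position: [0.507, 0.1493, 0.1989]
tool_rot: [3.046, 1.566, 0.073]
force: [-0.5, -0.0, -0.5]
grip_width: 0.0682
```

```bash
python3 - <<'E'
from h import *
s=bot.observe(); print(s["clock"],np.round(s["qpos"],2),s["position"])
im,d=bot.grab_frame("wrist"); save("w5",im)
for r in bot.trace("wrist","bottle")[:3]:
    P,_=pts("wrist",d,r["mask"]); print(round(r["confidence"],2),np.round(r["pixel"]),len(P),np.round(np.percentile(P,[3,50,97],axis=0),3).tolist())
    Q=P[(P[:,2]>.054)]; print("cap",len(Q),np.median(Q,axis=0).round(4) if len(Q) else "")
for yaw in (0.17+np.pi/2,0.17-np.pi/2): print(yaw,rel(s,[0.5253,-0.128,0.20],down(yaw)))
E
```

```text
10.625 [-0.19  0.42 -0.27  1.88  0.15  0.86 -1.94] [0.50699415 0.14931783 0.19894669]
0.64 [280. 193.] 877 [[0.497, 0.138, 0.009], [0.51, 0.15, 0.048], [0.518, 0.161, 0.059]]
cap 403 [0.5052 0.1491 0.0577]
1.7407963267948965 (array([-0.0027,  0.6911,  0.0712]), array([ 0.2498, -0.0007,  0.0006]))
-1.4007963267948966 (array([-0.0027,  0.6911,  0.0712]), array([-0.2502, -0.0006, -0.0007]))
```

View pics/w5.png

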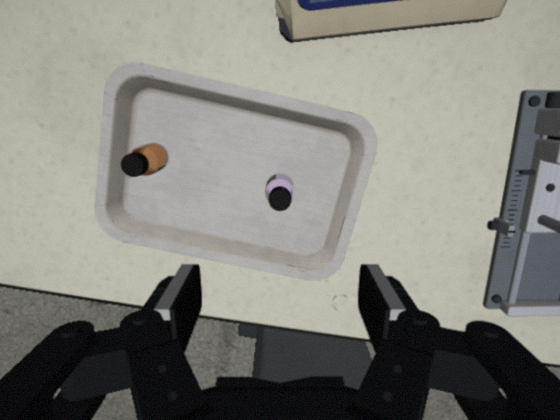

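The bottle stands upright on the tray floor at px (280,195): cap top 58 mm, position (0.505,0.149). The tray bottle is untouched at (140,162). I turn the tool a quarter (negative way, since q7 allows only that) and go above the grip bar.

Call:
{"fn": "servo_tool", "kwargs": {"targets": [{"x": 0, "y": 0.07, "z": 0.008, "wx": -0.026, "wy": 0, "wz": 0}, {"x": 0, "y": 0.15, "z": 0.015, "wx": -0.052, "wy": 0, "wz": 0}, {"x": 0, "y": 0.23, "z": 0.024, "wx": -0.078, "wy": 0, "wz": 0}, {"x": 0, "y": 0.31, "z": 0.032, "wx": -0.104, "wy": 0, "wz": 0}, {"x": 0, "y": 0.39, "z": 0.04, "wx": -0.13, "wy": 0, "wz": 0}, {"x": 0, "y": 0.47, "z": 0.048, "wx": -0.156, "wy": 0, "wz": 0}, {"x": 0, "y": 0.55, "z": 0.056, "wx": -0.182, "wy": 0, "wz": 0}, {"x": 0, "y": 0.63, "z": 0.064, "wx": -0.208, "wy": 0, "wz": 0}, {"x": 0, "y": 0.68, "z": 0.07, "wx": -0.234, "wy": 0, "wz": 0}, {"x": 0, "y": 0.691, "z": 0.071, "wx": -0.25, "wy": 0, "wz": 0}, {"x": 0, "y": 0.691, "z": 0.071, "wx": -0.25, "wy": 0, "wz": 0}, {"x": 0, "y": 0.691, "z": 0.071, "wx": -0.25, "wy": 0, "wz": 0}], "grip": 1}}

```text
clock: 12.22
position: [0.5244, -0.1278, 0.1967]
tool_rot: [1.254, 1.57, -0.15]
force: [-0.5, 0.4, -0.4]
grip_width: 0.0854
```

```bash
cat > chk.py <<'E'
from h import *
import sys
s=bot.observe(); print(s["clock"],np.round(s["qpos"],2),s["position"],s["force"],s["grip_width"]); print(rot(s).round(3))
im,d=bot.grab_frame("wrist"); save(sys.argv[1],im); np.save("d.npy",d)
P,p=pts("wrist",d); a=0.17; ax=np.array([np.cos(a),np.sin(a)]); r=P[:,:2]-[0.5253,-0.128]
cx=r@ax*1000-20; cy=r@[-ax[1],ax[0]]*1000; z=P[:,2]*1000; G=im.mean(2)[p[:,1].astype(int),p[:,0].astype(int)]
def st(n,m):
    if m.sum(): print(n,m.sum(),"cx",np.percentile(cx[m],[3,50,97]).round(1),"cy",np.percentile(cy[m],[3,50,97]).round(1),"z",np.percentile(z[m],[3,50,97]).round(1),"px",np.median(p[m],axis=0))
h=(z>88)&(z<98)&(abs(cy)<40)&(cx>-100)&(cx<20); st("handle",h)
if h.sum()>20: print(cv2.minAreaRect(P[h][:,:2].astype(np.float32)*1000))
st("rider",(z>26)&(z<33)&(cy>48)&(cy<62)&(abs(cx+32)<25))
st("pointer",(z>14)&(z<24)&(cy>38)&(cy<48)&(G<80)&(cx>-60)&(cx<40))
print("to grasp",rel(s,[0.5253,-0.128,0.061],down(0.17-np.pi/2)))
E
python3 chk.py w6
```

```text
12.225 [ 0.56  0.48 -0.58  1.84  0.32  0.91 -0.  ] [ 0.52436703 -0.12775308  0.19668107] [-0.49824219  0.37721645 -0.41703189] 0.08537350211877696
[[ 0.001  0.986  0.166]
 [-0.     0.166 -0.986]
 [-1.     0.001  0.   ]]
handle 1375 cx [-26.9 -20.4 -13.7] cy [-25.5   2.6  28.3] z [88.9 92.8 94.4] px [279. 207.]
((524.6885375976562, -127.28616333007812), (13.656085968017578, 58.765499114990234), 9.898173332214355)
rider 105 cx [-36.6 -31.4 -25.4] cy [50.3 53.1 56.2] z [27.  30.2 31.9] px [266. 131.]
pointer 57 cx [22.7 24.6 26.7] cy [38.3 43.3 47.8] z [18.2 22.5 23.5] px [329. 141.]
to grasp (array([0.3392, 0.0018, 0.0009]), array([-0.0005,  0.0001, -0.0002]))
```

View pics/w6.png

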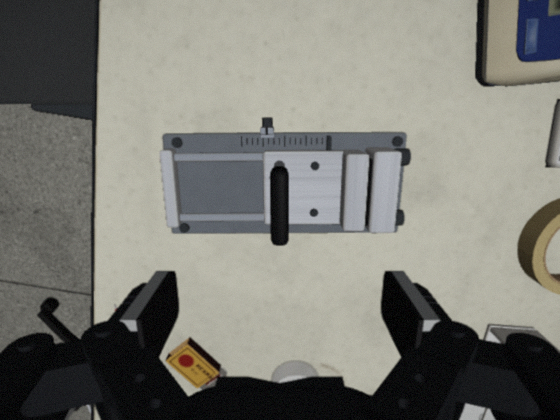

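The picture shows the bar at px (280,205), the rider at (267,127), the pointer at (329,141), and the clamp clear. All measurements agree with the earlier ones to within 1 mm. I descend and then grip.

Call:
{"fn": "servo_tool", "kwargs": {"targets": [{"x": 0.09, "y": 0.002, "z": 0, "wx": 0, "wy": 0, "wz": 0}, {"x": 0.18, "y": 0.002, "z": 0, "wx": 0, "wy": 0, "wz": 0}, {"x": 0.26, "y": 0.002, "z": 0, "wx": 0, "wy": 0, "wz": 0}, {"x": 0.31, "y": 0.002, "z": 0, "wx": 0, "wy": 0, "wz": 0}, {"x": 0.335, "y": 0.002, "z": 0, "wx": 0, "wy": 0, "wz": 0}, {"x": 0.339, "y": 0.002, "z": 0, "wx": 0, "wy": 0, "wz": 0}, {"x": 0.339, "y": 0.002, "z": 0, "wx": 0, "wy": 0, "wz": 0}]}}

```text
clock: 13.15
position: [0.5258, -0.1276, 0.0619]
tool_rot: [1.15, 1.568, -0.254]
force: [-0.0, -0.1, -0.2]
grip_width: 0.0853
```

Call:
{"fn": "servo_tool", "kwargs": {"targets": [{"x": 0, "y": 0, "z": 0, "wx": 0, "wy": 0, "wz": 0}, {"x": 0, "y": 0, "z": 0, "wx": 0, "wy": 0, "wz": 0}, {"x": 0, "y": 0, "z": 0, "wx": 0, "wy": 0, "wz": 0}, {"x": 0, "y": 0, "z": 0, "wx": 0, "wy": 0, "wz": 0}, {"x": 0, "y": 0, "z": 0, "wx": 0, "wy": 0, "wz": 0}, {"x": 0, "y": 0, "z": 0, "wx": 0, "wy": 0, "wz": 0}, {"x": 0, "y": 0, "z": 0, "wx": 0, "wy": 0, "wz": 0}, {"x": 0, "y": 0, "z": 0, "wx": 0, "wy": 0, "wz": 0}, {"x": 0, "y": 0, "z": 0, "wx": 0, "wy": 0, "wz": 0}, {"x": 0, "y": 0, "z": 0, "wx": 0, "wy": 0, "wz": 0}], "grip": -1, "squeeze": 70}}

```text
clock: 14.4
position: [0.5244, -0.1279, 0.062]
tool_rot: [-0.441, 1.569, -1.845]
force: [-12.2, -0.6, 14.2]
grip_width: 0.0129
```

```bash
python3 chk.py w7
```

```text
14.4 [ 0.47  0.67 -0.47  1.93  0.48  0.65 -0.14] [ 0.52442681 -0.12790189  0.06198957] [-12.17154478  -0.58280455  14.16786756] 0.012892304822045989
[[-0.     0.986  0.166]
 [-0.001  0.166 -0.986]
 [-1.    -0.001  0.001]]
handle 5699 cx [-32.1 -20.5  -8.7] cy [-24.2   7.7  28.7] z [88.8 92.6 95.7] px [279. 295.]
((522.2808837890625, -126.81607055664062), (56.41755676269531, 37.352516174316406), 76.76659393310547)
rider 304 cx [-36.8 -31.3 -25.8] cy [50.4 53.5 56.1] z [27.1 30.1 31.7] px [257. 149.]
pointer 158 cx [22.5 23.6 25.8] cy [38.2 43.1 47.6] z [17.9 22.  23.6] px [363.  166.5]
to grasp (array([0.0025, 0.0021, 0.0006]), array([-0.0005,  0.0002,  0.0001]))
```

Call:
{"fn": "servo_tool", "kwargs": {"targets": [{"x": 0, "y": -0.015, "z": 0, "wx": 0, "wy": 0, "wz": 0}, {"x": 0, "y": -0.035, "z": 0, "wx": 0, "wy": 0, "wz": 0}, {"x": 0, "y": -0.06, "z": 0, "wx": 0, "wy": 0, "wz": 0}, {"x": 0, "y": -0.085, "z": 0, "wx": 0, "wy": 0, "wz": 0}, {"x": 0, "y": -0.108, "z": 0, "wx": 0, "wy": 0, "wz": 0}, {"x": 0, "y": -0.125, "z": 0, "wx": 0, "wy": 0, "wz": 0}, {"x": 0, "y": -0.133, "z": 0, "wx": 0, "wy": 0, "wz": 0}, {"x": 0, "y": -0.136, "z": 0, "wx": 0, "wy": 0, "wz": 0}, {"x": 0, "y": -0.136, "z": 0, "wx": 0, "wy": 0, "wz": 0}, {"x": 0, "y": -0.136, "z": 0, "wx": 0, "wy": 0, "wz": 0}]}}

```text
clock: 15.7
position: [0.4715, -0.137, 0.0621]
tool_rot: [0.69, 1.569, -0.714]
force: [7.1, -2.3, -8.0]
grip_width: 0.0128
```

```bash
python3 chk.py w8
```

```text
15.7 [ 0.51  0.62 -0.46  2.06  0.5   0.57 -0.14] [ 0.47148589 -0.13703179  0.06208661] [ 7.12212518 -2.27148561 -8.03702039] 0.012849136350646157
[[ 0.001  0.986  0.167]
 [-0.001  0.167 -0.986]
 [-1.     0.001  0.001]]
handle 5690 cx [-85.9 -74.2 -62.5] cy [-24.3   7.6  28.5] z [88.8 92.6 95.5] px [279. 295.]
((469.2066650390625, -135.98004150390625), (56.9556884765625, 37.3178825378418), 77.51481628417969)
rider 303 cx [-37.2 -32.  -25.9] cy [50.7 53.4 56.1] z [27.5 30.2 31.7] px [364. 149.]
pointer 162 cx [-31.2 -29.8 -27.6] cy [38.5 43.3 47.8] z [17.9 22.1 23.4] px [363. 166.]
to grasp (array([2.900e-03, 1.364e-01, 1.000e-04]), array([-0.0004,  0.0002, -0.0002]))
```

View pics/w8.png

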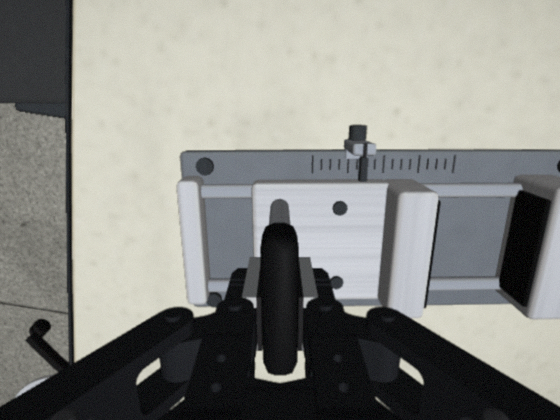

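The pointer at px (363,165) is nearly opposite the rider, whose top spans columns 345–376. By depth it is about 2 mm short, so I nudge it.

Call:
{"fn": "servo_tool", "kwargs": {"targets": [{"x": 0, "y": -0.003, "z": 0, "wx": 0, "wy": 0, "wz": 0}, {"x": 0, "y": -0.006, "z": 0, "wx": 0, "wy": 0, "wz": 0}, {"x": 0, "y": -0.006, "z": 0, "wx": 0, "wy": 0, "wz": 0}, {"x": 0, "y": -0.006, "z": 0, "wx": 0, "wy": 0, "wz": 0}, {"x": 0, "y": -0.006, "z": 0, "wx": 0, "wy": 0, "wz": 0}, {"x": 0, "y": -0.006, "z": 0, "wx": 0, "wy": 0, "wz": 0}]}}

```text
clock: 16.5
position: [0.4698, -0.1374, 0.0621]
tool_rot: [1.112, 1.568, -0.292]
force: [7.6, -0.4, -8.4]
grip_width: 0.013
```

```bash
python3 chk.py w9; python3 - <<'E'
from h import *
for cam in ("top","scene"):
    im,d=bot.grab_frame(cam); save(cam+"9",im)
    for n in ("tray_bottle","beaker","matchbox"):
        for r in bot.trace(cam,n)[:2]:
            P,_=pts(cam,d,r["mask"])
            if len(P): print(cam,n,round(r["confidence"],2),np.round(r["pixel"]),np.round(np.percentile(P,[3,50,97],axis=0),3).tolist())
E
python3 chk.py w10 | tail -3
```

```text
16.5 [ 0.51  0.61 -0.46  2.06  0.5   0.57 -0.14] [ 0.46977617 -0.13736272  0.06207949] [ 7.59388465 -0.39009691 -8.35783421] 0.012955827686344144
[[ 0.003  0.986  0.167]
 [-0.001  0.167 -0.986]
 [-1.     0.003  0.001]]
handle 5681 cx [-87.7 -75.9 -64. ] cy [-24.4   7.6  28.5] z [88.8 92.6 95.4] px [280. 295.]
((467.5077209472656, -136.29891967773438), (56.794456481933594, 37.35361099243164), 77.10041046142578)
rider 298 cx [-37.2 -32.  -26.2] cy [50.6 53.3 56.1] z [27.4 30.2 31.7] px [367. 149.]
pointer 170 cx [-33.  -31.6 -29.4] cy [38.4 43.  47.6] z [18.  22.2 23.3] px [363. 166.]
to grasp (array([3.100e-03, 1.408e-01, 1.000e-04]), array([-0.0004,  0.0002, -0.0005]))
top tray_bottle 0.45 [172. 217.] [[0.501, 0.264, 0.007], [0.511, 0.272, 0.043], [0.524, 0.285, 0.066]]
top beaker 0.96 [386. 194.] [[0.554, -0.386, 0.001], [0.583, -0.36, 0.032], [0.61, -0.327, 0.081]]
top matchbox 0.65 [383. 231.] [[0.439, -0.381, -0.004], [0.466, -0.353, 0.012], [0.494, -0.326, 0.021]]
scene tray_bottle 0.48 [197. 283.] [[0.499, 0.259, 0.002], [0.506, 0.279, 0.035], [0.521, 0.287, 0.06]]
scene beaker 0.25 [237. 265.] [[0.49, 0.126, 0.001], [0.498, 0.154, 0.034], [0.538, 0.162, 0.06]]
rider 295 cx [-37.2 -32.2 -26.1] cy [50.7 53.3 56.1] z [27.4 30.3 31.7] px [367. 149.]
pointer 167 cx [-33.  -31.7 -29.3] cy [38.4 43.3 47.8] z [18.  22.  23.4] px [363. 166.]
to grasp (array([3.100e-03, 1.407e-01, 1.000e-04]), array([-0.0004,  0.0002, -0.0005]))
```

View pics/scene9.png

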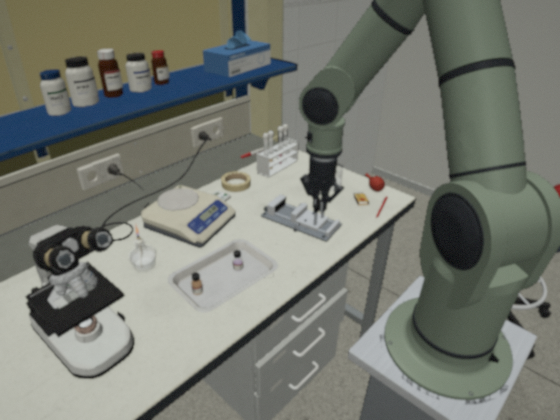

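The scene picture shows both bottles upright in the tray at (197,283) and (237,263), and the gripper holding the bar at about (320,205). The pointer is at -31.7 and the rider at -31.7 ± 0.5, and the hold is steady. I hand it in.

```bash
python3 -c "
from h import *
print(bot.job_done()); s=bot.observe(); print(s['clock'],s['position'],s['force'],s['grip_width'])"
```

```text
the job is handed in; nothing more can be done
None
the job is handed in; nothing more can be done
```

With the jaw still shut, I lifted the bottle off the clamp bed and stood it upright in the empty half of the tray, at about (0.505, 0.149). I then gripped the bar at 70 N, pulled the jaw back about 55.5 mm, and handed the job in still holding it. The clock was about 17 s, against the 53 s limit.

- **Pointer and rider:** the last checks put the pointer at -31.7 mm and the rider's middle at -31.3 to -32.2 mm along the slide. They agree to about 0.5 mm, and the rider is 12 mm wide. The rider read the same before and after the pull, to within 1 mm.
- **Holding:** readings stayed steady over the final second, with about 8 N of spring pull and the grip width constant at 13 mm.
- **Other objects:** the tray bottle, beaker and matchbox were unmoved to within measurement noise in the top view. In the last scene-camera check the beaker detector mistook the placed bottle for the beaker at low confidence (0.25). No matchbox was reported in that view.
- **Refused call:** the first move call was refused because its rows left out some of the numbers. It moved nothing.

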